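# Bleed the air from the armourer's hydraulic bench punch

### The job

Bleed the air from the hydraulic bench punch: work its red-gripped pump lever through at least three full strokes, each time pushing it right down and letting it come right up again. Then take the red-sleeved pin punch out of the tool stand, reach its slim tip down through the hole in the brass boss on top of the cylinder, and push the recessed red bleed button fully down. Finish holding it down, with the punch still in the gripper, and leave everything else on the bench where it is.

Things in the scene. Friction and masses are not known exactly. Their poses are not given: they have to be found in the camera images.
- bench_punch: Blue C-frame hole punch with hand pump on one fixed steel base plate, 150 x 360 x 12 mm (x, y, z); place and yaw vary. Origin: centre of the plate's underside, on the bench; x points from its front (gauge, open throat) to its back, y from the C-frame end (-y) to the pump handle end (+y), z up. Cylinder at x -30, y -115: diameter 73, top 154 mm high, with the brass bleed boss on top.
- bleed_mouth (a point): Centre of the hole's mouth in the top face of the brass bleed boss (outer diameter 38 mm): 180 mm above the bench, at x -30, y -115 mm of bench_punch. The hole is vertical and straight, diameter 15 mm; the red bleed button lies in it, its top 16 mm below the mouth.
- bleed_top (a point): Centre of the red button's top face (diameter 11 mm) inside the boss; it moves down with the button. 16 mm below bleed_mouth when not pressed.
- bleed_button (a joint): How far the bleed button is pressed, in m: 0 up, 0.005 at its bottom stop. Sprung: about 3 N starts it, about 7 N takes it to the stop; it springs back when let go.
- pump_lever (a joint): Angle of the pump lever (rad): 0 at the upper stop, at rest (the lever rises 0.45 rad from pivot to free end); 0.5 at the lower stop (0.05 rad below level). Sprung: pushed at mid-grip it takes about 3 N at the top and 9 N at the bottom, and springs back up by itself in about half a second.
- lever_pivot (a point): Centre of the lever's level hinge pin, which lies along x of bench_punch, at x 0, y -20, z 115 mm of bench_punch; the lever turns in its upright y-z plane. Below it the pump block (70 x 66 mm, 86 high; ears to 129 mm) and, towards +y, the oil reservoir (diameter 68 mm, to y 168, 81 mm high).
- lever_grip (a point): Mid-length on the upper side of the lever's red grip (round, diameter 30, length 105 mm); moves with the lever. 235 mm along the lever from the pivot, 15 mm above its centre line. Its y axis points along the lever away from the pivot, z out of the upper side, x along the hinge pin. About 231 mm above the bench at rest, 118 mm at the lower stop.
- pin_punch: Straight steel tool, 160 mm long, about 0.18 kg, standing point down in the tool stand, in any of its holes: nose diameter 6, length 34 mm, a cone to 44 mm from the tip, then a round body of diameter 16 mm with a red sleeve (66 to 144 mm from the tip). Origin: centre of the tip; z from tip to head. In the stand the tip is 6 and the head 166 mm above the bench (86 mm stick out).
- pin_tip (a point): Centre of the pin punch's flat tip (same point as its origin).
- tool_stand: Wooden block, fixed, 200 x 70 x 80 mm (x, y, z) with three vertical holes of diameter 17.6 mm, 74 mm deep, in a row along its x axis at -55, 0 and +55 mm. Origin: centre of its underside, on the bench. Its place and yaw vary.
- rivet_snap: Bystander: rivet snap with a blue sleeve, standing in the tool stand; 160 mm long, diameter 16 mm to its blunt end. Origin: centre of its lower end.
- cold_chisel: Bystander: cold chisel with a black sleeve, standing in the tool stand; 160 mm long, diameter 16 mm. Origin: centre of its edge, its lower end.
- hammer: Bystander: hammer with a wooden handle lying on the bench, 280 mm long along its x axis, head 90 mm wide at +x, 26 mm high. Origin: middle of its length, on the bench.
- tape_roll: Bystander: yellow ring of tape lying flat, diameter 74 mm, 25 mm high. Origin: centre of its underside.
- knee_cop: Bystander: domed steel knee plate lying dome up, diameter 140 mm, 58 mm high. Origin: centre of its underside.
- rivet_tray: Bystander: dark wooden tray of rivets, 120 x 90 x 30 mm. Origin: centre of its underside.
- oil_bottle: Bystander: yellow oil bottle with a black cap, standing, diameter 64 mm, 170 mm high. Origin: centre of its underside.
- lame_plate: Bystander: arched steel armour strip standing on its two edges, about 65 x 115 x 34 mm. Origin: centre of its footprint, on the bench.

How it is judged:
By the outcome, as a careful person would: the job done as asked, in the order asked, and still so for the second after the job is handed in, while the arm keeps its last pose, push and grip.
It also fails if it takes over 67 s, if anything falls off the work surface, if the arm or the gripper's body presses on something with over 40 N, if the wrist force passes 120 N, or if a joint passes its speed limit or range.

### The arm

A 6-joint arm with a two-finger parallel gripper is mounted at the origin on the work surface. World frame = base frame: x ahead of the robot, y to its left, z up, the work surface at z = 0. Lengths are in m, angles in rad, forces in N, time in s.
With the tool pointing down it reaches from about 0.325 to 0.925 m from the base axis. Payload 3.1 kg.
Tool frame: the origin (TCP) lies at the very end of the fingers, on their centre line; the grasp point (between the pads) lies 19 mm behind it; z points along the fingers, y is the line along which they close (so a half turn about z gives the same grasp; the last joint's range is limited). The gripper opens to 85 mm and grips with 20 to 120 N. Pads are 22 mm wide; open, the fingers measure 114 mm over their backs; the gripper's body (76 mm by 85 mm) begins 54 mm behind the grasp point. The pads swing forward as they close: fully open they stand 13 mm farther back than shut.
Start: joints at [-1.275, 0.217, 1.613, -0, 1.311, -0.112], TCP at [0.248, -0.574, 0.231] pointing down, gripper open.
Joint ranges: [-2.75, 2.75], [-0.78, 2.1], [0.31, 2.55], [-1.13, 4.27], [0.13, 2.63], [-2.58, 2.58]. Speed limits (rad/s): [2.79, 2.79, 3.14, 3.14, 3.14, 3.14].

### API

Orientations are given as a unit quaternion [w, x, y, z].
In Python, from plant import ctrl, viewer gives the robot as it stands.
- The arm moves only by the shell command python3 -m handwheel 'ROWS' [FORCE]. ROWS is JSON, a list of rows, each a list of 7 numbers: the turn, a rotation vector about the tool's x, y, z in degrees, then the shift along the tool's x, y, z in cm, then the finger opening in cm, from 0 to 8.54. A call has 1 to 20 rows; each row shifts and turns the commanded pose from where the row before left it, along the tool's axes as they then stand; what a row does not reach is not made up. A row lasts 1/10 s, in which the tool goes at most 50 mm and 8.59 degrees, less where a joint would pass 70% of its speed; a pose out of reach is approached as far as the arm can. A call with a gripper value outside its range is refused whole. The fingers move at their own pace and stop on an object; FORCE is the grip in N (left out, the last holds). Time passes only in rows, so rows that do not move let the fingers close. It gives the time, the measured TCP pose, the force, the opening and the grip force at its end, in the units of the state.
- ctrl.state(): the state, without advancing time (a new reading comes with each control period).
- viewer.capture(name): name is "scene" or "top" or "wrist"; returns (picture, depth): 384x512x3 uint8, blue, green, red; 384x512 float32, m along the optical axis (not along the pixel's ray), 0 where there is no reading.
- viewer.calibration(name): a dict with "K" (3x3 intrinsics, pixels), "pose" (4x4, takes a point from camera to world coordinates); the wrist camera has in their place "mount" (4x4, takes a point from camera to tool coordinates, whose origin is the TCP and whose axes are the flange's). Camera axes: x right, y down, z forward; pixel columns grow to the right and rows downward; lengths in m; the calibration is good to about 2 mm. A picture is of the moment at which its call begins: read the wrist's pose just before it. calibration takes no time and is no camera call.
- ctrl.job_done(): hands the job in; it is judged then, once.
The state is a dict: "time": time; "q": joint angles; "qvel": joint speeds; "effort": joint torques, N m; "tool_pos": TCP position; "tcp_rot": TCP orientation; "force": force on the tool from outside, world axes, zero at the start; "wrist_torque": the same for the moment, N m; "width": finger opening in m; "grasp_force": force on a finger pad.
Only numpy, scipy, OpenCV 4.12 (cv2) and the standard library are available. Lean on these libraries where they do the work, as an engineer would, in place of code of your own. Each camera call takes 0.05 s, during which the arm holds its last target. There are 200 camera calls.

## Working session

There is one attempt and no reset: what is moved stays moved. The work goes in short steps, Python scripts to look and compute and a shell command to move; the robot and the scene stay as the last step left them, time stands still between calls to the robot, and variables do not carry over. Pictures are saved under pics/ and viewed, at most 10 in all, crops included, and the job is handed in when it is done.

```bash
ls; mkdir -p pics; python3 - <<'E'
from plant import ctrl, viewer
import cv2,numpy as np
print(ctrl.state())
for n in ("scene","top"):
    im,d=viewer.capture(n); cv2.imwrite(f"pics/{n}0.png",im); np.save(f"pics/{n}0.npy",d)
    c=viewer.calibration(n); print(n,np.round(c["K"],1).tolist(),np.round(c["pose"],4).tolist())
print(viewer.calibration("wrist"))
E
```

```text
pics
{'time': 0.0, 'q': array([-1.27521833e+00,  2.17784831e-01,  1.61494062e+00, -1.75446907e-05,
        1.31130083e+00, -1.12188541e-01]), 'qvel': array([ 5.70534175e-05,  6.89636094e-04,  6.26154946e-04,  1.04485928e-03,
       -1.38578721e-03, -8.70841747e-04]), 'effort': array([-1.66722480e-04, -3.96846414e+01, -3.03851688e+01, -1.80581856e-04,
        9.63703555e-03, -4.62392620e-06]), 'tool_pos': array([ 0.24763104, -0.57295409,  0.22994587]), 'tcp_rot': array([-1.21092302e-03,  9.79286521e-01,  2.02475749e-01, -1.19859153e-04]), 'force': array([0.36609625, 0.3268662 , 0.26738238]), 'wrist_torque': array([0.07126658, 0.02806018, 0.01748161]), 'grasp_force': 0.0, 'width': 0.08575151751246349}
scene [[414.6, 0.0, 257.1], [0.0, 414.6, 193.0], [0.0, 0.0, 1.0]] [[-0.2159, 0.6392, -0.7381, 1.5545], [0.9764, 0.1496, -0.1561, 0.275], [0.0107, -0.7544, -0.6563, 1.049], [0.0, 0.0, 0.0, 1.0]]
top [[468.2, 0.0, 250.6], [0.0, 468.2, 185.2], [0.0, 0.0, 1.0]] [[0.0283, -0.9964, 0.0793, 0.4401], [-0.9996, -0.0288, -0.0045, 0.0627], [0.0068, -0.0791, -0.9968, 1.617], [0.0, 0.0, 0.0, 1.0]]
{'K': array([[320.61158334,   0.        , 255.3874798 ],
       [  0.        , 320.61158334, 193.03161278],
       [  0.        ,   0.        ,   1.        ]]), 'mount': array([[-2.06261563e-04, -9.58051999e-01, -2.86594357e-01,
         7.34189065e-02],
       [ 9.99999702e-01,  1.57736989e-05, -7.72428066e-04,
         1.60346075e-03],
       [ 7.44546905e-04, -2.86594431e-01,  9.58051709e-01,
        -1.42674467e-01],
       [ 0.00000000e+00,  0.00000000e+00,  0.00000000e+00,
         1.00000000e+00]])}
```

View pics/top0.png

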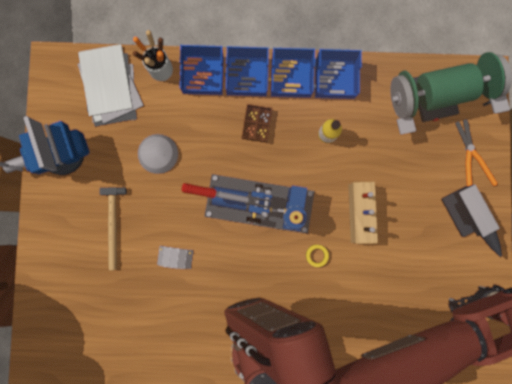

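View pics/scene0.png

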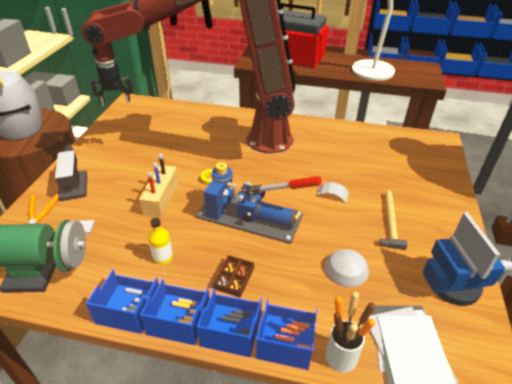

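The top view shows the bench punch with its boss at about (297,217) and red grip at (197,190). The stand is at (365,213) with tools at rows 195, 212 and 227. In the scene view the red-sleeved one at (151,185) is nearest the camera, so it is at the +x end.

```bash
cat > h.py <<'E'
import cv2,numpy as np
from plant import ctrl,viewer
from scipy.spatial.transform import Rotation as R
def cal(n,st=None):
    c=viewer.calibration(n)
    if n!="wrist": return c["K"],c["pose"]
    T=np.eye(4); q=st["tcp_rot"]; T[:3,:3]=R.from_quat(q,scalar_first=True).as_matrix(); T[:3,3]=st["tool_pos"]
    return c["K"],T@c["mount"]
def plane(K,P,uv,z):
    r=P[:3,:3]@np.linalg.inv(K)@np.array([uv[0],uv[1],1.]); return P[:3,3]+r*(z-P[2,3])/r[2]
def pts(K,P,d,m):
    v,u=np.nonzero(m&(d>0)); z=d[v,u]
    return (P[:3,:3]@np.stack([(u-K[0,2])/K[0,0]*z,(v-K[1,2])/K[1,1]*z,z])).T+P[:3,3],u,v
def proj(K,P,X):
    c=P[:3,:3].T@(np.asarray(X)-P[:3,3]); return K[:2,:2]@(c[:2]/c[2])+K[:2,2]
E
python3 - <<'E'
from h import *
for n in ("top","scene"):
    im=cv2.imread(f"pics/{n}0.png"); d=np.load(f"pics/{n}0.npy"); K,P=cal(n)
    hsv=cv2.cvtColor(im,cv2.COLOR_BGR2HSV); H,S,V=cv2.split(hsv)
    M={"red":((H<6)|(H>174))&(S>170)&(V>90),"yel":(H>18)&(H<34)&(S>150)&(V>110),"blue":(H>100)&(H<125)&(S>120)}
    for k,m in M.items():
        c,l,s,ce=cv2.connectedComponentsWithStats(m.astype(np.uint8))
        for i in range(1,c):
            if s[i,4]<12: continue
            p,u,v=pts(K,P,d,l==i)
            if len(p)<8: continue
            if not(0.2<np.median(p[:,0])<0.9 and -.5<np.median(p[:,1])<.6): continue
            print(n,k,s[i],ce[i].round(1),"med",np.median(p,0).round(3),"min",p.min(0).round(3),"max",p.max(0).round(3))
    # plate/stand from depth
    p,u,v=pts(K,P,d,np.ones_like(d,bool))
    w=(p[:,2]>.07)&(p[:,2]<.09)&(p[:,1]<-.1)&(p[:,1]>-.3)&(p[:,0]>.3)&(p[:,0]<.6)
    print(n,"stand top",cv2.minAreaRect(p[w][:,:2].astype(np.float32)))
E
```

```text
top red [182 184  33  13 265] [198.2 190.1] med [0.531 0.212 0.23 ] min [0.516 0.166 0.203] max [0.548 0.259 0.255]
top yel [323 119  19  19 228] [330.6 129.1] med [ 0.746 -0.195  0.115] min [ 0.725 -0.25  -0.007] max [ 0.81  -0.175  0.169]
top yel [305 244  24  24 308] [317.1 255.4] med [ 0.335 -0.176  0.021] min [ 0.295 -0.217 -0.009] max [ 0.373 -0.138  0.033]
top blue [289 188  16  19 209] [296.7 196.7] med [ 0.525 -0.091  0.134] min [ 0.496 -0.115  0.125] max [ 0.553 -0.067  0.142]
top blue [253 193  12   4  26] [258.3 194.4] med [0.533 0.029 0.085] min [0.525 0.013 0.079] max [0.537 0.047 0.128]
top blue [215 199   8   4  16] [218.6 200.1] med [0.511 0.158 0.074] min [0.504 0.149 0.067] max [0.515 0.172 0.08 ]
top blue [250 206  13   7  46] [255.4 209. ] med [0.484 0.038 0.087] min [0.475 0.018 0.08 ] max [0.494 0.056 0.125]
top blue [285 207  18  20  71] [291.1 216.2] med [ 0.463 -0.069  0.154] min [ 0.433 -0.107  0.145] max [ 0.492 -0.054  0.166]
top stand top ((0.4815659821033478, -0.2914734184741974), (0.1974811851978302, 0.018686708062887192), 0.7846776843070984)
scene red
[... 2506 characters left out ...]
4 192.8] med [ 0.534 -0.074  0.132] min [ 0.481 -0.115  0.032] max [ 0.565 -0.062  0.139]
scene blue [228 189   4   8  20] [229.8 192.2] med [ 0.449 -0.06   0.051] min [ 0.434 -0.072  0.039] max [ 0.474 -0.055  0.056]
scene blue [255 195   6   5  20] [257.6 196.6] med [0.491 0.053 0.086] min [0.482 0.041 0.083] max [0.506 0.061 0.09 ]
scene blue [238 199  20  10  95] [248.2 203.7] med [0.535 0.028 0.086] min [ 0.512 -0.008  0.077] max [0.547 0.057 0.102]
scene blue [259 205  33  15 287] [275.2 212.4] med [0.539 0.126 0.071] min [0.52  0.068 0.055] max [0.555 0.178 0.083]
scene stand top ((0.4732474684715271, -0.21279387176036835), (0.2041553109884262, 0.19897128641605377), 7.835757732391357)
```

```bash
python3 -m handwheel '[[0,0,7.8,0,0,-3,0],[0,0,7.8,0,0,-3,0],[0,0,7.8,0,0,-3,0],[0,0,0,1.7,-4.7,0,0],[0,0,0,1.7,-4.7,0,0],[0,0,0,1.7,-4.7,0,0],[0,0,0,1.7,-4.7,0,0],[0,0,0,1.7,-4.7,0,0],[0,0,0,1.7,-4.7,0,0],[0,0,0,1.7,-4.7,0,0],[0,0,0,1.7,-4.7,0,0],[0,0,0,1.7,-4.7,0,0],[0,0,0,1.7,-4.7,0,0],[0,0,0,1.7,-4.7,0,0],[0,0,0,1.7,-4.7,0,0],[0,0,0,1.7,-4.7,0,0]]' 40; python3 - <<'E'
from h import *
st=ctrl.state(); im,d=viewer.capture("wrist"); cv2.imwrite("pics/w1.png",im); np.save("pics/w1.npy",d)
K,P=cal("wrist",st); print(st["tool_pos"],R.from_quat(st["tcp_rot"],scalar_first=True).as_matrix().round(3))
p,u,v=pts(K,P,d,np.ones_like(d,bool)); 
H,S,V=cv2.split(cv2.cvtColor(im,cv2.COLOR_BGR2HSV))
for n,m in {"red":((H<6)|(H>174))&(S>170)&(V>90)}.items():
    p,u,v=pts(K,P,d,m); print(len(p)); 
    if len(p): print(np.median(p,0),p.min(0),p.max(0),u.min(),u.max(),v.min(),v.max())
E
```

```text
time: 1.7
tool_pos: [0.4692, 0.0392, 0.321]
tcp_rot: [0.0, 1.0, -0.0, 0.0]
force: [1.1, -1.5, 0.4]
width: -0.0001
grasp_force: 0.0
[0.46923615 0.03923976 0.32104686] [[ 1. -0.  0.]
 [-0. -1. -0.]
 [ 0.  0. -1.]]
3739
[0.53148805 0.19068724 0.22038138] [ 0.45845336 -0.09019506  0.16340309] [0.54819382 0.22222554 0.23672185] 0 388 90 188
```

View pics/w1.png

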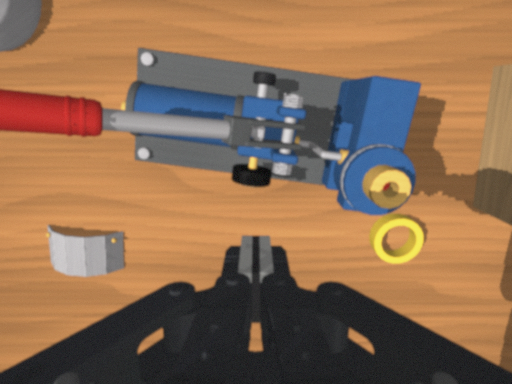

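The wrist view shows the boss and its hole at about (390,188), and the grip at the left (0–100, 90–135). I'll measure the boss and the lever line from it.

```bash
python3 - <<'E'
from h import *
st=ctrl.state(); K,P=cal("wrist",st); im=cv2.imread("pics/w1.png"); d=np.load("pics/w1.npy")
H,S,V=cv2.split(cv2.cvtColor(im,cv2.COLOR_BGR2HSV))
# grip ridge: per column mid row
m=((H<6)|(H>174))&(S>170)&(V>70); m[:, 110:]=0
mid=[]
for u in range(0,70,3):
    v=np.nonzero(m[:,u])[0]; vm=int(v.mean()); r=(P[:3,:3]@np.linalg.inv(K)@[u,v.mean(),1]); mid.append(P[:3,3]+r*np.median(d[vm-3:vm+4,u]))
mid=np.array(mid); g=np.polyfit(mid[:,1],mid[:,0],1); gz=np.polyfit(mid[:,1],mid[:,2],1)
print("ridge first/last",mid[0].round(4),mid[-1].round(4),"yaw",np.degrees(np.arctan(g[0])),"rise",np.arctan(gz[0]*np.cos(np.arctan(g[0]))))
m=((H>15)&(H<36)&(S>120)&(V>60)); m[:, :345]=0; m[210:]=0; m[:150]=0; m[:,425:]=0
c=max(cv2.findContours(m.astype(np.uint8),0,1)[0],key=cv2.contourArea); print("yel bbox",cv2.boundingRect(c))
p,u,v=pts(K,P,d,m); w=abs(p[:,2]-.18)<.006; print(w.sum(),"top face median z",np.median(p[w,2]),"minEncl",cv2.minEnclosingCircle(p[w][:,:2].astype(np.float32)))
mm=np.zeros(d.shape,np.uint8); mm[v[w],u[w]]=255; hole=cv2.findContours(mm,cv2.RETR_CCOMP,1)
for c,h in zip(hole[0],hole[1][0]):
    if len(c)>8:
        e=cv2.fitEllipse(c); print("hole" if h[3]>=0 else "outer",np.round(e[0],1),np.round(e[1],1),plane(K,P,e[0],.18).round(4))
E
```

```text
ridge first/last [0.5356 0.2229 0.2366] [0.5309 0.186  0.2186] yaw 7.430098162079381 rise 0.46172333791705794
yel bbox (364, 166, 47, 42)
1057 top face median z 0.1787039408267922 minEncl ((0.46438542008399963, -0.07740671187639236), 0.01871339976787567)
outer [389.4 187.9] [36.4 41.1] [ 0.466  -0.0762  0.18  ]
hole [389.3 188.8] [14.5 16.9] [ 0.4652 -0.0762  0.18  ]
```

```bash
python3 -m handwheel '[[0,0,0,1.38,-3.84,0,0],[0,0,0,1.38,-3.84,0,0],[0,0,0,1.38,-3.84,0,0],[0,0,0,1.38,-3.84,0,0],[0,0,0,1.38,-3.84,0,0],[0,0,0,0,0,3,0],[0,0,0,0,0,3,0],[0,0,0,0,0,2,0],[0,0,0,0,0,2,0],[0,0,0,0,0,2,0],[0,0,0,0,0,2,0],[0,0,0,0,0,2,0],[0,0,0,0,0,2,0],[0,0,0,0,0,0,0]]'
```

```text
time: 3.15
tool_pos: [0.5394, 0.2297, 0.1412]
tcp_rot: [-0.001, 1.0, -0.0, 0.001]
force: [-0.3, 1.5, 8.0]
width: 0.0002
grasp_force: 4.0
```

```bash
python3 -m handwheel '[[0,0,0,0,0,1,0],[0,0,0,0,0,0.8,0],[0,0,0,0,0,0.3,0],[0,0,0,0,0,0,0]]';python3 -m handwheel '[[0,0,0,0,0,0.2,0],[0,0,0,0,0,0.1,0],[0,0,0,0,0,0,0]]'
```

```text
time: 3.55
tool_pos: [0.54, 0.2309, 0.1229]
tcp_rot: [-0.002, 1.0, -0.001, 0.002]
force: [-1.5, 4.5, 8.9]
width: 0.0003
grasp_force: 4.8
time: 3.85
tool_pos: [0.54, 0.231, 0.1204]
tcp_rot: [-0.002, 1.0, -0.001, 0.002]
force: [-1.8, 3.1, 9.6]
width: 0.0001
grasp_force: 4.9
```

```bash
for i in 1 2; do python3 -m handwheel '[[0,0,0,0,0,0.2,0],[0,0,0,0,0,0,0]]' | sed -n '2p;4p'; done
```

```text
tool_pos: [0.5401, 0.231, 0.1185]
force: [-1.1, 3.6, 9.9]
tool_pos: [0.5402, 0.2311, 0.1182]
force: [-4.8, 2.4, 16.8]
```

```bash
python3 -m handwheel '[[0,0,0,0,0,-3,0],[0,0,0,0,0,-3,0],[0,0,0,0,0,-3,0],[0,0,0,0,0,-3,0],[0,0,0,0,0,-3,0],[0,0,0,0,0,0,0],[0,0,0,0,0,0,0],[0,0,0,0,0,0,0],[0,0,0,0,0,0,0],[0,0,0,0,0,0,0]]'; python3 - <<'E'
from h import *
im,d=viewer.capture("scene"); K,P=cal("scene"); H,S,V=cv2.split(cv2.cvtColor(im,cv2.COLOR_BGR2HSV))
m=((H<6)|(H>174))&(S>170)&(V>90); m[:160]=0; m[:,:270]=0;m[200:]=0;m[:,340:]=0
v,u=np.nonzero(m); print(u.min(),u.max(),v.min(),v.max(),len(u))
E
python3 -m handwheel '[[0,0,0,0,0,3,0],[0,0,0,0,0,3,0],[0,0,0,0,0,2.5,0],[0,0,0,0,0,2.5,0],[0,0,0,0,0,2,0],[0,0,0,0,0,1,0],[0,0,0,0,0,1,0],[0,0,0,0,0,0.1,0],[0,0,0,0,0,0,0]]'
```

```text
time: 5.25
tool_pos: [0.5375, 0.2288, 0.2615]
tcp_rot: [0.0, 1.0, -0.0, -0.002]
force: [-0.9, 0.1, -0.6]
width: 0.0004
grasp_force: 0.0
290 320 177 187 220
time: 6.2
tool_pos: [0.5411, 0.2319, 0.1179]
tcp_rot: [-0.003, 1.0, -0.001, 0.003]
force: [-4.1, 2.1, 18.7]
width: 0.0
grasp_force: 9.6
```

Lever back at its original height in the scene view between strokes, and the bottom stop reached again (18.7 N). I'll do two more strokes, one to spare.

```bash
for i in 1 2; do python3 -m handwheel '[[0,0,0,0,0,-3,0],[0,0,0,0,0,-3,0],[0,0,0,0,0,-3,0],[0,0,0,0,0,-3,0],[0,0,0,0,0,-3,0],[0,0,0,0,0,0,0],[0,0,0,0,0,0,0],[0,0,0,0,0,0,0],[0,0,0,0,0,0,0],[0,0,0,0,0,0,0],[0,0,0,0,0,3,0],[0,0,0,0,0,3,0],[0,0,0,0,0,2.5,0],[0,0,0,0,0,2.5,0],[0,0,0,0,0,2,0],[0,0,0,0,0,1,0],[0,0,0,0,0,1,0],[0,0,0,0,0,0.05,0],[0,0,0,0,0,0,0]]' | sed -n '1,2p;4p'; done; python3 -m handwheel '[[0,0,0,0,0,-3,0],[0,0,0,0,0,-3,0],[0,0,0,0,0,-3,0],[0,0,0,0,0,-3,0],[0,0,0,0,0,-3,0],[0,0,0,0,0,-3,0],[0,0,0,0,0,-2,0],[0,0,0,0,0,0,0],[0,0,0,0,0,0,0]]'
```

```text
time: 8.1
tool_pos: [0.541, 0.2318, 0.1178]
force: [-5.7, 2.5, 21.7]
time: 10.0
tool_pos: [0.541, 0.2318, 0.1177]
force: [-7.1, 2.5, 23.3]
time: 10.9
tool_pos: [0.5382, 0.229, 0.3104]
tcp_rot: [0.0, 1.0, -0.0, -0.0]
force: [-0.3, -1.1, -1.5]
width: -0.0001
grasp_force: 0.0
```

```bash
python3 -m handwheel '[[0,0,0,-0.3,4.8,-0.2,0],[0,0,0,-0.3,4.8,-0.2,0],[0,0,0,-0.3,4.8,-0.2,0],[0,0,0,-0.3,4.8,-0.2,0],[0,0,0,-0.3,4.8,-0.2,5],[0,0,0,-0.3,4.8,-0.2,5],[0,0,0,-0.3,4.8,-0.2,5],[0,0,0,-0.3,4.8,-0.2,5],[0,0,0,-0.3,4.8,-0.2,5],[0,0,0,-0.3,4.8,-0.2,5],[0,0,0,0,0,0,5],[0,0,0,0,0,0,5]]'; python3 - <<'E'
from h import *
st=ctrl.state(); im,d=viewer.capture("wrist"); cv2.imwrite("pics/w2.png",im); np.save("pics/w2.npy",d)
K,P=cal("wrist",st); np.savez("pics/w2.npz",K=K,P=P)
H,S,V=cv2.split(cv2.cvtColor(im,cv2.COLOR_BGR2HSV))
m=((H<6)|(H>174))&(S>150)&(V>60)
p,u,v=pts(K,P,d,m); w=(p[:,0]>.5)&(p[:,1]<-.25); p=p[w];print(len(p),np.median(p,0),p.min(0),p.max(0),u[w].min(),u[w].max(),v[w].min(),v[w].max())
p,u,v=pts(K,P,d,np.ones_like(d,bool))
for lo,hi in((.157,.172),(.074,.086)):
    w=(p[:,2]>lo)&(p[:,2]<hi)&(p[:,1]<-.2)&(p[:,1]>-.4)&(p[:,0]>.35)&(p[:,0]<.62)
    k=np.zeros(d.shape,np.uint8); k[v[w],u[w]]=1
    c,l,s,ce=cv2.connectedComponentsWithStats(k)
    for i in range(1,c):
        if s[i,4]>20: print(lo,s[i],ce[i].round(1),plane(K,P,ce[i],.166 if lo>.1 else .08).round(4))
E
```

```text
time: 12.1
tool_pos: [0.5069, -0.2512, 0.3283]
tcp_rot: [-0.002, 1.0, -0.002, -0.002]
force: [-0.3, -0.3, -0.7]
width: 0.05
grasp_force: 0.0
153 [ 0.54334533 -0.31454368  0.11448609] [ 0.53635457 -0.32199149  0.07600723] [ 0.54697194 -0.3126418   0.14543172] 306 323 126 141
0.157 [319 134  17  16 212] [326.9 141.5] [ 0.5397 -0.3195  0.166 ]
0.157 [318 187  16  16 191] [325.5 194.7] [ 0.487  -0.3213  0.166 ]
0.157 [321 237  12  12  70] [328.3 241.9] [ 0.4356 -0.3274  0.166 ]
0.074 [ 282   91   61  159 7341] [311.  164.2] [ 0.5    -0.3202  0.08  ]
```

View pics/w2.png

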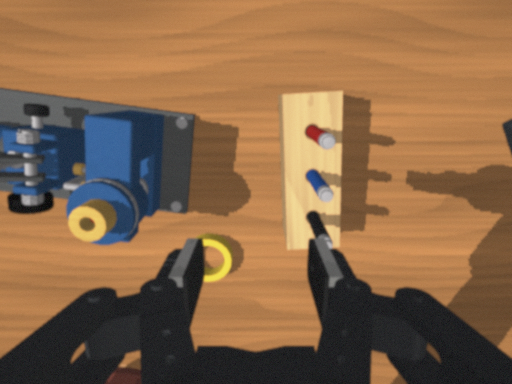

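The red pin's head is at (327,141), which casts to (0.540, −0.3195). The blue and black tools sit below it in the image. I'll descend now and grip.

```bash
python3 -m handwheel '[[0,0,0,1.65,3.4,0,5],[0,0,0,1.65,3.4,0,5],[0,0,0,0,0,4,5],[0,0,0,0,0,4,5],[0,0,0,0,0,4,5],[0,0,0,0,0,4,5],[0,0,0,0,0,3,5],[0,0,0,0,0,2,5],[0,0,0,0,0,1.3,5],[0,0,0,0,0,0,5],[0,0,0,0,0,0,5]]'; python3 - <<'E'
from h import *
im,d=viewer.capture("wrist"); cv2.imwrite("pics/w3.png",im)
E
```

```text
time: 13.25
tool_pos: [0.5417, -0.3183, 0.1089]
tcp_rot: [0.0, 1.0, 0.0, 0.0]
force: [-0.5, 0.5, 0.4]
width: 0.0499
grasp_force: 0.0
```

View pics/w3.png

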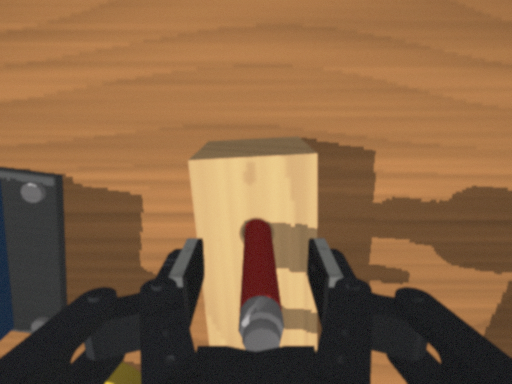

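The pin stands between the open fingers, at column about 260 against a finger midline of 256. I'll nudge 1 mm and close.

```bash
python3 -m handwheel '[[0,0,0,-0.15,0.12,0.2,1.4],[0,0,0,0,0,0,1.4],[0,0,0,0,0,0,1.4],[0,0,0,0,0,0,1.2],[0,0,0,0,0,0,1.2],[0,0,0,0,0,0,1.2],[0,0,0,0,0,0,1.2]]' 70
```

```text
time: 14.0
tool_pos: [0.5402, -0.3199, 0.1075]
tcp_rot: [-0.0, 1.0, -0.0, 0.001]
force: [-0.5, 2.6, 6.0]
width: 0.0141
grasp_force: 68.0
```

```bash
python3 -m handwheel '[[0,0,0,0,0,-1,1],[0,0,0,0,0,-2,1],[0,0,0,0,0,-2,1],[0,0,0,0,0,-3,1],[0,0,0,0,0,-4,1],[0,0,0,0,0,-4,1],[0,0,0,0,0,-4,1],[0,0,0,0,0,-2,1],[0,0,0,0,0,0,1],[0,0,0,0,0,0,1]]'
python3 - <<'E'
from h import *
st=ctrl.state(); im,d=viewer.capture("wrist"); cv2.imwrite("pics/w4.png",im); np.save("pics/w4.npy",d); K,P=cal("wrist",st)
for z in(.05,.1): print(proj(K,P,st["tool_pos"]+[0,0,-z]))
ims,ds=viewer.capture("scene"); Ks,Ps=cal("scene"); X=st["tool_pos"]
u,v=proj(Ks,Ps,X+[0,0,-.05]).astype(int); print(u,v)
a=cv2.resize(ims[max(0,v-60):v+40,max(0,u-60):u+60],None,fx=4,fy=4,interpolation=2); cv2.imwrite("pics/pair.png",np.hstack([cv2.resize(im,(400,300)),cv2.resize(a,(360,300))]))
E
```

```text
time: 15.0
tool_pos: [0.539, -0.3202, 0.3254]
tcp_rot: [0.0, 1.0, -0.0, -0.001]
force: [-0.0, -0.5, -3.3]
width: 0.0143
grasp_force: 68.5
[253.56087016 217.30232994]
[253.96603865 194.51780656]
143 145
```

View pics/pair.png

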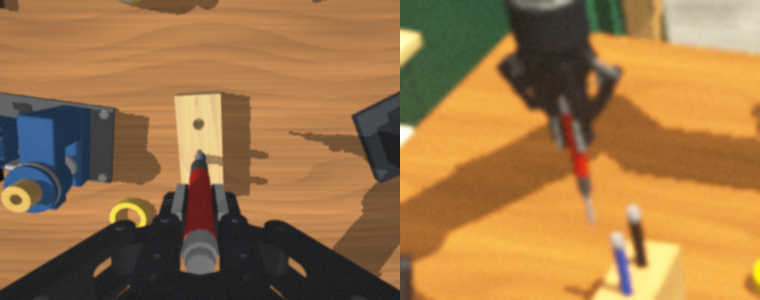

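The pin is out of its hole and in the gripper, near vertical, with its tip at about (257,194) of the wrist picture. Next I'll measure the tip offset by depth.

```bash
python3 - <<'E'
from h import *
st=ctrl.state(); K,P=cal("wrist",st); d=np.load("pics/w4.npy"); X=st["tool_pos"]
p,u,v=pts(K,P,d,np.ones_like(d,bool)); w=(abs(p[:,0]-X[0])<.03)&(abs(p[:,1]-X[1])<.02)&(p[:,2]<X[2]+.075)&(p[:,2]>.19)
# camera faces pin from +x side
for r in range(v[w].min(),340,8):
    s=w&(v==r)&(abs(u-256)<30)
    if s.any(): print(r,u[s].min(),u[s].max(),np.median(p[s],0).round(4))
im=cv2.imread("pics/w4.png"); cv2.imwrite("pics/tip.png",cv2.resize(im[170:250,200:310],None,fx=7,fy=7,interpolation=2))
E
```

```text
191 255 255 [ 0.5406 -0.32    0.2222]
199 251 258 [ 0.5403 -0.3198  0.2416]
207 247 263 [ 0.5442 -0.3203  0.2704]
215 244 266 [ 0.5441 -0.3204  0.2846]
223 243 267 [ 0.5445 -0.3204  0.2982]
231 242 268 [ 0.5446 -0.3205  0.3096]
239 227 285 [ 0.5473 -0.3208  0.3252]
247 227 284 [ 0.5455 -0.3208  0.3301]
255 227 285 [ 0.5454 -0.3211  0.3376]
263 227 285 [ 0.5452 -0.3211  0.3444]
271 227 285 [ 0.5449 -0.3211  0.3502]
279 227 285 [ 0.5449 -0.3211  0.3562]
287 227 285 [ 0.5445 -0.3211  0.361 ]
295 227 285 [ 0.5439 -0.3211  0.3652]
303 227 285 [ 0.5437 -0.3211  0.3695]
311 227 285 [ 0.544  -0.321   0.3743]
319 227 285 [ 0.5417 -0.3211  0.3754]
327 227 285 [ 0.542  -0.3211  0.3796]
335 227 285 [ 0.5403 -0.3213  0.3812]
```

View pics/tip.png

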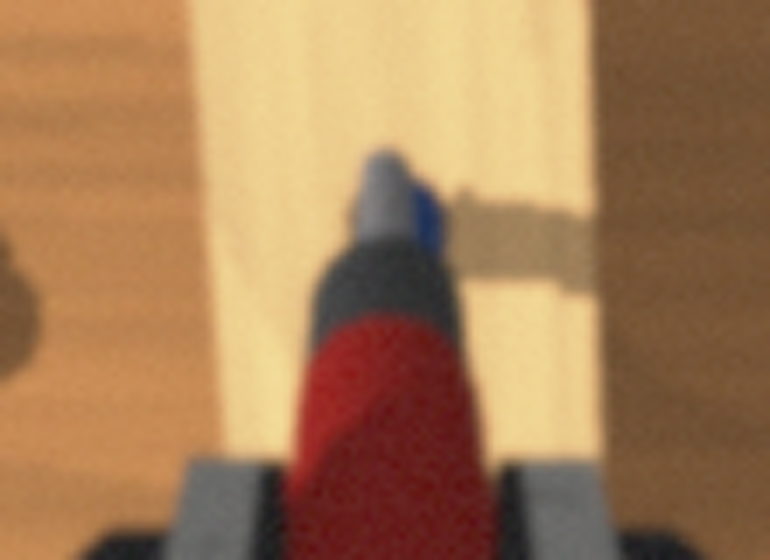

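The nose is upright and the tip sits at about TCP + (−2, 0) mm. I'll carry it above the boss and check its alignment there.

```bash
python3 -m handwheel '[[0,0,0,-0.6,-2,-0.3,1],[0,0,0,-1.2,-4,-0.3,1],[0,0,0,-1.2,-4,-0.3,1],[0,0,0,-1.2,-4,-0.3,1],[0,0,0,-1.2,-4,0,1],[0,0,0,-1.2,-4,0,1],[0,0,0,-0.6,-2.37,0,1],[0,0,0,0,0,0,1],[0,0,0,0,0,0,1],[0,0,0,0,0,0,1]]'
python3 - <<'E'
from h import *
def boss(im,d,K,P,lab):
    H,S,V=cv2.split(cv2.cvtColor(im,cv2.COLOR_BGR2HSV))
    p,u,v=pts(K,P,d,(H>12)&(H<36)&(S>100)&(V>50)); w=(abs(p[:,2]-.179)<.006)&(abs(p[:,0]-.465)<.035)&(abs(p[:,1]+.0765)<.035)
    print(lab,w.sum(),"circle",cv2.minEnclosingCircle(p[w][:,:2].astype(np.float32)),p[w].min(0).round(4),p[w].max(0).round(4))
    mm=np.zeros(d.shape,np.uint8); mm[v[w],u[w]]=255
    c=max(cv2.findContours(mm,0,1)[0],key=cv2.contourArea); e=cv2.fitEllipse(cv2.convexHull(c)); print(np.round(e[0],1),np.round(e[1],1),plane(K,P,e[0],.18).round(4))
z=np.load("pics/w2.npz"); boss(cv2.imread("pics/w2.png"),np.load("pics/w2.npy"),z["K"],z["P"],"w2")
st=ctrl.state(); im,d=viewer.capture("wrist"); K,P=cal("wrist",st); X=st["tool_pos"]; boss(im,d,K,P,"now")
p,u,v=pts(K,P,d,np.ones_like(d,bool)); w=(abs(p[:,0]-X[0])<.02)&(abs(p[:,1]-X[1])<.015)&(p[:,2]<.265)&(p[:,2]>.2)
print("nose",w.sum(),np.median(p[w],0).round(4),p[w].min(0).round(4))
im2,d2=viewer.capture("top"); 
cv2.imwrite("pics/over.png",cv2.resize(im[120:270,170:340],None,fx=4,fy=4,interpolation=2)); print(X)
E
```

```text
time: 16.1
tool_pos: [0.4675, -0.0771, 0.3371]
tcp_rot: [0.0, 1.0, -0.001, -0.001]
force: [-0.0, -0.1, -1.0]
width: 0.0143
grasp_force: 68.7
w2 1056 circle ((0.46147212386131287, -0.08682569861412048), 0.019375339150428772) [ 0.4433 -0.1058  0.173 ] [ 0.4805 -0.0683  0.1822]
[ 88.6 222.6] [36.5 41.3] [ 0.4633 -0.0886  0.18  ]
now 921 circle ((0.46212708950042725, -0.08657822012901306), 0.018666815012693405) [ 0.4439 -0.105   0.1731] [ 0.4802 -0.0681  0.1821]
[263.9 181.5] [37.  38.1] [ 0.4631 -0.0865  0.18  ]
nose 90 [ 0.4696 -0.0779  0.2511] [ 0.4668 -0.0803  0.2364]
[ 0.46749625 -0.07712137  0.3371039 ]
```

View pics/over.png

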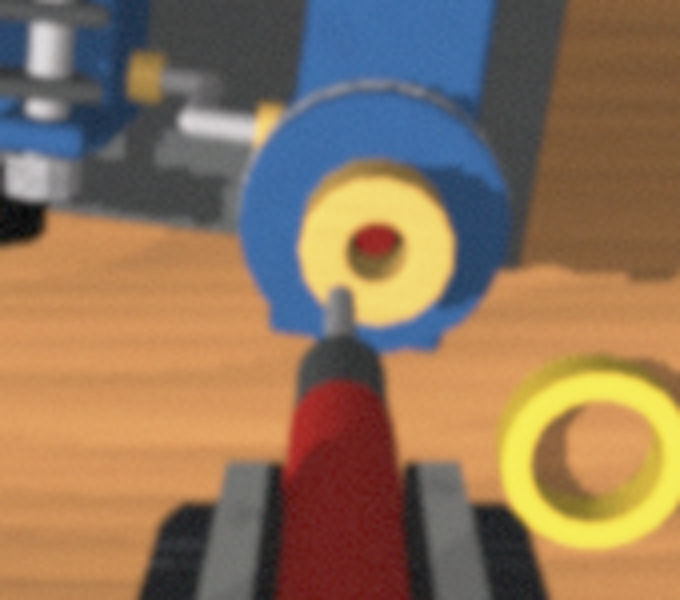

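The view shows the tip at about (340,292) of the crop and the hole at (376,247). The first boss measurement was off because the arm was still moving; boss centre is (0.4628, −0.0866). I'll correct and go lower.

```bash
python3 -m handwheel '[[0,0,0,-0.35,0.88,0,1],[0,0,0,0,0,1.5,1],[0,0,0,0,0,1.5,1],[0,0,0,0,0,0,1],[0,0,0,0,0,0,1],[0,0,0,0,0,0,1]]'
python3 - <<'E'
from h import *
st=ctrl.state(); im,d=viewer.capture("wrist"); K,P=cal("wrist",st); X=st["tool_pos"]
H,S,V=cv2.split(cv2.cvtColor(im,cv2.COLOR_BGR2HSV))
p,u,v=pts(K,P,d,(H>12)&(H<36)&(S>100)&(V>50)); w=(abs(p[:,2]-.179)<.006)&(abs(p[:,0]-.465)<.035)&(abs(p[:,1]+.0865)<.03)
print("circle",cv2.minEnclosingCircle(p[w][:,:2].astype(np.float32)),p[w].min(0),p[w].max(0))
p,u,v=pts(K,P,d,np.ones_like(d,bool)); 
for a in (.2,.21,.22):
    w=(abs(p[:,0]-X[0])<.02)&(abs(p[:,1]-X[1])<.015)&(p[:,2]<a+.01)&(p[:,2]>a)
    print("nose",a,w.sum(),np.median(p[w],0).round(4),p[w].min(0).round(4),p[w].max(0).round(4))
cv2.imwrite("pics/over2.png",cv2.resize(im[120:270,170:340],None,fx=4,fy=4,interpolation=2)); print(X)
E
```

```text
time: 16.8
tool_pos: [0.4643, -0.0851, 0.3084]
tcp_rot: [0.0, 1.0, -0.0, 0.0]
force: [0.3, -0.4, -1.3]
width: 0.014
grasp_force: 68.7
circle ((0.4620799422264099, -0.08659689873456955), 0.018682992085814476) [ 0.44540775 -0.10452935  0.17303002] [ 0.4802497  -0.06828567  0.18243424]
nose 0.2 6 [ 0.4662 -0.0852  0.2078] [ 0.4639 -0.0883  0.2072] [ 0.4672 -0.0828  0.2099]
nose 0.21 30 [ 0.4667 -0.086   0.2143] [ 0.464  -0.0883  0.2103] [ 0.4673 -0.0828  0.22  ]
nose 0.22 32 [ 0.4665 -0.0853  0.2255] [ 0.4646 -0.0882  0.2204] [ 0.4672 -0.083   0.2289]
[ 0.46433718 -0.08514686  0.30842087]
```

View pics/over2.png

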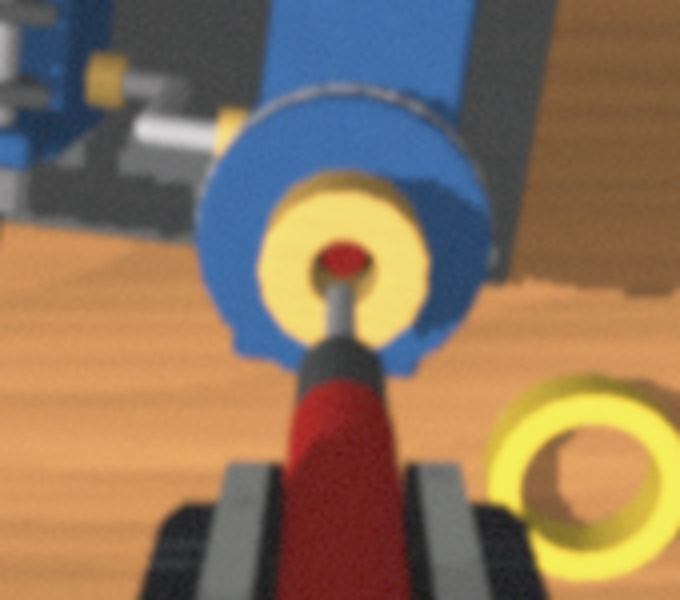

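The tip is over the hole to within about 1.5 mm, both near column 343 of the crop. After a small correction I'll insert.

```bash
python3 -m handwheel '[[0,0,0,-0.12,0.1,0,1],[0,0,0,0,0,0,1],[0,0,0,0,0,1.5,1],[0,0,0,0,0,1,1],[0,0,0,0,0,0.8,1],[0,0,0,0,0,0.6,1],[0,0,0,0,0,0,1],[0,0,0,0,0,0,1]]'; for i in 1 2 3; do python3 -m handwheel '[[0,0,0,0,0,0.2,1],[0,0,0,0,0,0,1]]'|sed -n '2p;4p'; done
```

```text
time: 17.65
tool_pos: [0.463, -0.0862, 0.2692]
tcp_rot: [-0.0, 1.0, -0.0, -0.0]
force: [0.2, -0.1, -0.9]
width: 0.0144
grasp_force: 68.7
tool_pos: [0.4632, -0.0863, 0.2676]
force: [0.6, 0.6, -2.4]
tool_pos: [0.4633, -0.0863, 0.2657]
force: [-0.2, -0.2, -1.8]
tool_pos: [0.4634, -0.0863, 0.264]
force: [0.8, 0.1, 2.2]
```

```bash
for i in 1 2 3 4; do python3 -m handwheel '[[0,0,0,0,0,0.15,1],[0,0,0,0,0,0,1],[0,0,0,0,0,0,1]]'|sed -n '2p;4p'; done
```

```text
tool_pos: [0.4634, -0.0863, 0.2624]
force: [-0.4, 0.0, 4.2]
tool_pos: [0.4634, -0.0863, 0.2607]
force: [0.4, 1.2, 5.4]
tool_pos: [0.4637, -0.0863, 0.2604]
force: [-0.7, 0.6, 9.1]
tool_pos: [0.464, -0.0864, 0.2602]
force: [-0.9, 1.2, 13.2]
```

```bash
python3 -m handwheel '[[0,0,0,0,0,0.05,1],[0,0,0,0,0,0,1],[0,0,0,0,0,0,1],[0,0,0,0,0,0,1],[0,0,0,0,0,0,1],[0,0,0,0,0,0,1],[0,0,0,0,0,0,1],[0,0,0,0,0,0,1]]'; python3 -c "
from h import *
im,d=viewer.capture('scene'); cv2.imwrite('pics/end.png',im)"
```

```text
time: 20.25
tool_pos: [0.4641, -0.0864, 0.2602]
tcp_rot: [0.0, 1.0, -0.0, 0.002]
force: [-2.5, 1.2, 13.8]
width: 0.0144
grasp_force: 70.5
```

View pics/end.png

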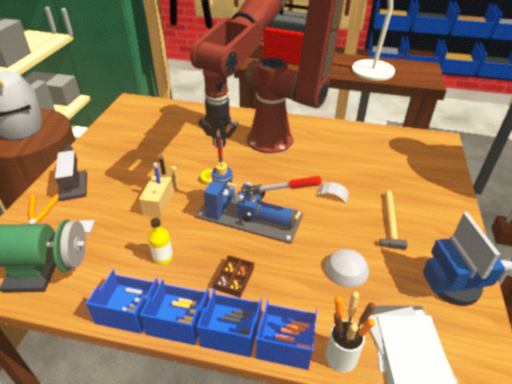

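The punch is in the boss at (220,160), the lever is up, and the bystanders look unchanged. There is a dark spot near (175,178) beside the stand, so I'll check numerically whether it is a shadow.

```bash
python3 - <<'E'
from h import *
a=cv2.imread("pics/scene0.png").astype(int); b=cv2.imread("pics/end.png").astype(int); d0=np.load("pics/scene0.npy"); im,d=viewer.capture("scene"); K,P=cal("scene")
for r in range(166,196,4): print(r,[tuple(b[r,c]) for c in (172,174,176)],[tuple(a[r,c]) for c in (174,)], d[r,172:178:2].round(3),d0[r,172:178:2].round(3))
p,u,v=pts(K,P,d,abs(d-d0)>.015); w=(p[:,2]<.2)&(p[:,0]>.28)&(abs(p[:,1])<.6)
k=np.zeros(d.shape,np.uint8); k[v[w],u[w]]=1; c,l,s,ce=cv2.connectedComponentsWithStats(k)
for i in range(1,c):
    if s[i,4]>6: q=pts(K,P,d,l==i)[0]; print(s[i],np.median(q,0).round(3))
E
```

```text
166 [(np.int64(111), np.int64(210), np.int64(249)), (np.int64(100), np.int64(202), np.int64(248)), (np.int64(78), np.int64(172), np.int64(239))] [(np.int64(99), np.int64(201), np.int64(247))] [1.588 1.585 1.721] [1.585 1.589 1.723]
170 [(np.int64(85), np.int64(158), np.int64(209)), (np.int64(93), np.int64(172), np.int64(226)), (np.int64(95), np.int64(185), np.int64(238))] [(np.int64(118), np.int64(214), np.int64(248))] [1.572 1.567 1.599] [1.566 1.565 1.586]
174 [(np.int64(74), np.int64(134), np.int64(181)), (np.int64(74), np.int64(140), np.int64(189)), (np.int64(98), np.int64(181), np.int64(233))] [(np.int64(98), np.int64(182), np.int64(230))] [1.551 1.571 1.592] [1.552 1.572 1.602]
178 [(np.int64(65), np.int64(119), np.int64(160)), (np.int64(58), np.int64(109), np.int64(151)), (np.int64(90), np.int64(172), np.int64(226))] [(np.int64(97), np.int64(178), np.int64(228))] [1.553 1.578 1.608] [1.554 1.575 1.605]
182 [(np.int64(71), np.int64(132), np.int64(180)), (np.int64(57), np.int64(106), np.int64(148)), (np.int64(91), np.int64(165), np.int64(217))] [(np.int64(99), np.int64(176), np.int64(229))] [1.565 1.588 1.61 ] [1.557 1.585 1.607]
186 [(np.int64(87), np.int64(159), np.int64(208)), (np.int64(60), np.int64(103), np.int64(148)), (np.int64(68), np.int64(139), np.int64(200))] [(np.int64(95), np.int64(181), np.int64(231))] [1.564 1.594 1.607] [1.569 1.585 1.615]
190 [(np.int64(102), np.int64(186), np.int64(234)), (np.int64(74), np.int64(139), np.int64(191)), (np.int64(46), np.int64(101), np.int64(162))] [(np.int64(91), np.int64(176), np.int64(232))] [1.57  1.605 1.606] [1.565 1.598 1.609]
194 [(np.int64(92), np.int64(179), np.int64(234)), (np.int64(72), np.int64(166), np.int64(238)), (np.int64(72), np.int64(166), np.int64(239))] [(np.int64(71), np.int64(162), np.int64(235))] [1.578 1.595 1.586] [1.576 1.588 1.591]
[147 171   9  22  96] [ 0.489 -0.346  0.077]
```

Only a shadow: the depth there hasn't changed, and the only real difference is the pin's empty place in the stand. Handing in.

```bash
python3 -c "
from plant import ctrl
s=ctrl.state(); print(s['tool_pos'],s['force']); print(ctrl.job_done())"
```

```text
[ 0.46414047 -0.08641068  0.26017514] [-2.01959823  0.84161147 14.39698039]
the job is handed in; nothing more can be done
None
```

I worked the pump lever through four full strokes, then pressed the bleed button to its stop with the pin punch and handed the job in at about 20 s with it held there at about 14 N; nothing else on the bench moved.

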